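Pack the ordered wheel-nut sleeves

ROBOT

A 6-joint arm with a two-finger parallel gripper is mounted at the origin on the work surface. World frame = base frame: x ahead of the robot, y to its left, z up, the work surface at z = 0. Lengths are in mm, angles in rad, forces in N, time in s.
With the tool pointing down it reaches from about 150 to 775 mm from the base axis. Payload 6.1 kg.
Tool frame: the origin (TCP) lies on the mounting face of the last link; the fingertips stand 173 mm ahead of it and the grasp point (between the pads) lies 155 mm ahead of it; z points along the fingers, y is the line along which they close (so a half turn about z gives the same grasp; the last joint's range is limited). The gripper opens to 85 mm and grips with 20 to 120 N. Pads are 22 mm wide; open, the fingers measure 114 mm over their backs; the gripper's body (76 mm by 85 mm) begins 54 mm behind the grasp point. The pads swing forward as they close: fully open they stand 13 mm farther back than shut.
Start: joints at [-1.173, 0.126, -0.04, 1.405, 0, 1.571], TCP at [203.373, -483.992, 404.695] pointing down, gripper open.
Joint ranges: [-2.72, 2.72], [-0.95, 1.95], [-1.27, 1.35], [-1.78, 2.02], [-1.46, 1.47], [-3.14, 3.14]. Speed limits (rad/s): [2.39, 2.39, 3.01, 3.14, 3.14, 3.14].

INTERFACE

Orientations are given as a rotation vector (axis times angle).
In Python, from rig import get_obs, grab_frame, camera_info, close_job gives the robot as it stands. The module is installed in compiled form; this text tells all that it offers.
- The arm moves only by the shell command python3 -m pendant 'ROWS'. ROWS is JSON, a list of rows, each a list of 3 entries, a list of its own where there are three numbers: the turn, a rotation vector about the world's x, y, z in rad, then the shift along the world's x, y, z in cm, then the closure, from -1 (fully open) to 1 (shut), so that 0 is half open. A call has 1 to 10 rows; each row is the pose to reach, as a shift and turn from the pose commanded when the call began; what a row does not reach only later rows make up. A row lasts 1/8 s, in which the tool goes at most 62.5 mm and 10.7 degrees, less where a joint would pass 70% of its speed; a pose out of reach is approached as far as the arm can. A call with a gripper value outside its range is refused whole. The fingers move at their own pace and stop on an object; the grip force is fixed at half the most. Time passes only in rows, so rows that repeat a pose let the fingers close. It gives the time, the measured TCP pose, the force, the opening and the grip force at its end, in the units of the state.
- get_obs(): the state, without advancing time (a new reading comes with each control period).
- grab_frame(name): name is "side" or "top"; returns the picture (480x640x3 uint8, red, green, blue); there is no depth.
- camera_info(name): a dict with "fov_y" (degrees; the focal length in pixels is half the picture's height over the tangent of half this angle, whatever the lens; pixels are square), "cx", "cy" (the principal point, pixels), "k1" (the pictures are not rectified: a ray, as slopes to the right and down, at radius r is drawn at 1 + k1 r^2 times it, then the intrinsics apply), "eye" and "attitude" of the camera in the world. Camera axes: x right, y down, z forward; pixel columns grow to the right and rows downward; lengths in mm; the calibration is good to about 2 mm. A picture is of the moment at which its call begins. camera_info takes no time and is no camera call.
- close_job(): hands the job in; it is judged then, once.
The state is a dict: "time_s": time; "q": joint angles; "qd": joint speeds; "joint_efforts": joint torques, N m; "tcp_pos": TCP position; "orientation": TCP orientation; "force": force on the tool from outside, world axes, zero at the start; "moment": the same for the moment, N m; "opening": finger opening in mm; "grip_force": force on a finger pad.
Only numpy, scipy, OpenCV 4.12 (cv2) and the standard library are available. Lean on these libraries where they do the work, as an engineer would, in place of code of your own. Each camera call takes 0.05 s, during which the arm holds its last target. There are 200 camera calls.

TASK

The sample standing on the cork order mat shows which length of hexagonal sleeve the customer wants. First clear the torque wrench off the shut tin and lay it lengthwise on the black rubber tool mat; then slide the lid fully open, take out the drift punch left inside and lay it lengthwise on the tool mat beside the wrench, put every loose sleeve of the ordered length flat on the floor of the tin, and slide the lid fully shut. Leave the sleeves of other lengths outside the tin, and do not disturb the coin dish, the crown cap or the tire lever.

Things in the scene. Friction and masses are not known exactly. Their poses are not given: they have to be found in the camera images.
- short1: loose short wheel-nut sleeve: steel hexagonal bar with a dark bore at each end, 60 mm long, 28 mm across flats, about 174 g, lying on one of its flats on the cardboard stock mat. Origin at its centre (14 mm above what it lies on), x along its length. May be absent.
- short2: loose short wheel-nut sleeve: steel hexagonal bar with a dark bore at each end, 60 mm long, 28 mm across flats, about 174 g, lying on one of its flats on the cardboard stock mat. Origin at its centre (14 mm above what it lies on), x along its length. May be absent.
- short3: loose short wheel-nut sleeve: steel hexagonal bar with a dark bore at each end, 60 mm long, 28 mm across flats, about 174 g, lying on one of its flats on the cardboard stock mat. Origin at its centre (14 mm above what it lies on), x along its length. May be absent.
- sample_short: fixed sample: a short hexagonal sleeve (60 mm long, 28 mm across flats) fastened along the top of a pale wooden block 120 x 44 x 10 mm. Origin under the block's centre, x along the length. One of the three samples stands on the cork order mat, the other two on the white sample board.
- medium1: loose medium wheel-nut sleeve: steel hexagonal bar with a dark bore at each end, 80 mm long, 28 mm across flats, about 232 g, lying on one of its flats on the cardboard stock mat. Origin at its centre (14 mm above what it lies on), x along its length. May be absent.
- medium2: loose medium wheel-nut sleeve: steel hexagonal bar with a dark bore at each end, 80 mm long, 28 mm across flats, about 232 g, lying on one of its flats on the cardboard stock mat. Origin at its centre (14 mm above what it lies on), x along its length. May be absent.
- medium3: loose medium wheel-nut sleeve: steel hexagonal bar with a dark bore at each end, 80 mm long, 28 mm across flats, about 232 g, lying on one of its flats on the cardboard stock mat. Origin at its centre (14 mm above what it lies on), x along its length. May be absent.
- sample_medium: fixed sample: a medium hexagonal sleeve (80 mm long, 28 mm across flats) fastened along the top of a pale wooden block 120 x 44 x 10 mm. Origin under the block's centre, x along the length. One of the three samples stands on the cork order mat, the other two on the white sample board.
- long1: loose long wheel-nut sleeve: steel hexagonal bar with a dark bore at each end, 100 mm long, 28 mm across flats, about 290 g, lying on one of its flats on the cardboard stock mat. Origin at its centre (14 mm above what it lies on), x along its length. May be absent.
- long2: loose long wheel-nut sleeve: steel hexagonal bar with a dark bore at each end, 100 mm long, 28 mm across flats, about 290 g, lying on one of its flats on the cardboard stock mat. Origin at its centre (14 mm above what it lies on), x along its length. May be absent.
- long3: loose long wheel-nut sleeve: steel hexagonal bar with a dark bore at each end, 100 mm long, 28 mm across flats, about 290 g, lying on one of its flats on the cardboard stock mat. Origin at its centre (14 mm above what it lies on), x along its length. May be absent.
- sample_long: fixed sample: a long hexagonal sleeve (100 mm long, 28 mm across flats) fastened along the top of a pale wooden block 120 x 44 x 10 mm. Origin under the block's centre, x along the length. One of the three samples stands on the cork order mat, the other two on the white sample board.
- order_mat: fixed cork mat 100 x 160 x 4 mm at the far left of the counter; origin under its centre. The sample standing on it (its centre within 50 mm of the mat's) shows the ordered length.
- sample_board: fixed white board 60 x 280 x 4 mm on the far side of the stock mat; origin under its centre; carries the two samples that are not ordered.
- tin: fixed grey steel order tin, outside 140 (x) x 170 (y) x 50 mm high, walls and floor 5 mm, so inside 130 x 160 mm and 45 mm deep under its sliding lid. Origin under its centre, x away from the robot.
- lid (a joint): flat aluminium sliding lid of the tin, 140 x 170 x 5 mm, its top 56 mm above the counter: 0 = shut (it may start up to 12 mm open), grows to 0.13 m as it slides along the tin's +x (away from the robot), fully open. Slides with about 2 N of friction and stays where it is left.
- lid_grip (a point): middle of the black upright grip bar on the lid, 12 mm thick (along the tin's x), 60 mm wide (along its y), 32 mm tall above the lid's top. This point is 16 mm above the lid's top and 16 mm below the bar's top. The bar stands near the lid's robot-side edge.
- wrench: loose short torque wrench with chrome head, 190 mm long, about 350 g, at first lying across the tin's lid behind the grip bar. Origin on its underside near its centre of mass; x along its length towards the round head (34 mm across, 24 mm high, a 10 mm stub on top); around the origin is the black handle, 22 mm wide and 22 mm high (from 95 mm behind the origin to 20 mm ahead of it).
- tool_mat: fixed black rubber tool mat 240 (x) x 140 (y) x 4 mm, left of the tin; origin under its centre, x lengthwise.
- stock_mat: fixed sheet of cardboard 280 x 460 x 3 mm on the robot's right, on which the loose sleeves lie; origin under its centre.
- coin_dish: bystander: loose copper dish 100 mm across, 22 mm high, with coins; origin under its centre.
- crown_cap: bystander: loose green anodized crown-shaped valve cap, 38 mm across, 36 mm high; origin under its centre.
- tire_lever: bystander: loose flat steel tire lever 190 mm long, 26 mm wide, 9 mm thick; origin on its underside, x along its length.
- drift_punch: loose steel drift punch, 130 mm long, about 120 g, at first lying on the floor of the tin across its width, hidden by the lid. Origin on its underside near its centre of mass; x along its length towards the thin end: the thick part, 14 mm wide and 14 mm high, runs from 45 mm behind the origin to 25 mm ahead of it, then a thin part 8 mm square for 60 mm.

How it is judged (in metres and radians):
On the way, in this order (a step that is already met when the one before it is completed fails the run):
1. the torque wrench lies lengthwise on the tool mat, the lid still shut (x of wrench in the frame of tool_mat between -0.07 and 0.07 m and y of wrench in the frame of tool_mat between -0.065 and 0.065 m and z of wrench in the frame of tool_mat below 0.03 m and angle between the x axis of wrench and the x axis of tool_mat, either way round below 0.4 rad and linear speed of wrench below 0.02 m/s and value of joint lid below 0.03 m and contact force between wrench and the fingers below 0.1 N), for 0.2 s.
2. the lid is open (value of joint lid above 0.11 m), for 0.1 s.
3. the punch lies lengthwise on the tool mat and every loose sleeve of the ordered length lies flat in the tin (x of drift_punch in the frame of tool_mat between -0.07 and 0.07 m and y of drift_punch in the frame of tool_mat between -0.065 and 0.065 m and z of drift_punch in the frame of tool_mat below 0.03 m and angle between the x axis of drift_punch and the x axis of tool_mat, either way round below 0.4 rad and linear speed of drift_punch below 0.02 m/s and ((horizontal distance between sample_short and order_mat below 0.05 m and (x of short1 in the frame of tin between -0.065 and 0.065 m and y of short1 in the frame of tin between -0.08 and 0.08 m and z of short1 in the frame of tin between 0 and 0.03 m) and (x of short2 in the frame of tin between -0.065 and 0.065 m and y of short2 in the frame of tin between -0.08 and 0.08 m and z of short2 in the frame of tin between 0 and 0.03 m) and (x of short3 in the frame of tin between -0.065 and 0.065 m and y of short3 in the frame of tin between -0.08 and 0.08 m and z of short3 in the frame of tin between 0 and 0.03 m)) or (horizontal distance between sample_medium and order_mat below 0.05 m and (x of medium1 in the frame of tin between -0.065 and 0.065 m and y of medium1 in the frame of tin between -0.08 and 0.08 m and z of medium1 in the frame of tin between 0 and 0.03 m) and (x of medium2 in the frame of tin between -0.065 and 0.065 m and y of medium2 in the frame of tin between -0.08 and 0.08 m and z of medium2 in the frame of tin between 0 and 0.03 m) and (x of medium3 in the frame of tin between -0.065 and 0.065 m and y of medium3 in the frame of tin between -0.08 and 0.08 m and z of medium3 in the frame of tin between 0 and 0.03 m)) or (horizontal distance between sample_long and order_mat below 0.05 m and (x of long1 in the frame of tin between -0.065 and 0.065 m and y of long1 in the frame of tin between -0.08 and 0.08 m and z of long1 in the frame of tin between 0 and 0.03 m) and (x of long2 in the frame of tin between -0.065 and 0.065 m and y of long2 in the frame of tin between -0.08 and 0.08 m and z of long2 in the frame of tin between 0 and 0.03 m) and (x of long3 in the frame of tin between -0.065 and 0.065 m and y of long3 in the frame of tin between -0.08 and 0.08 m and z of long3 in the frame of tin between 0 and 0.03 m)))), for 0.2 s.
At the end, for the whole second after the job is handed in: All present sleeves of the ordered length lie in the tin (centres under 30 mm above the counter), no other sleeve in or on it; lid shut within 8 mm; wrench and punch at rest on the tool mat, origins within 70 mm lengthwise and 65 mm across of its centre, lengthwise within 0.4 rad (((horizontal distance between sample_short and order_mat below 0.05 m and (x of short1 in the frame of tin between -0.065 and 0.065 m and y of short1 in the frame of tin between -0.08 and 0.08 m and z of short1 in the frame of tin between 0 and 0.03 m) and (x of short2 in the frame of tin between -0.065 and 0.065 m and y of short2 in the frame of tin between -0.08 and 0.08 m and z of short2 in the frame of tin between 0 and 0.03 m) and (x of short3 in the frame of tin between -0.065 and 0.065 m and y of short3 in the frame of tin between -0.08 and 0.08 m and z of short3 in the frame of tin between 0 and 0.03 m) and (x of medium1 in the frame of tin above 0.07 m or x of medium1 in the frame of tin below -0.07 m or y of medium1 in the frame of tin above 0.085 m or y of medium1 in the frame of tin below -0.085 m) and (x of medium2 in the frame of tin above 0.07 m or x of medium2 in the frame of tin below -0.07 m or y of medium2 in the frame of tin above 0.085 m or y of medium2 in the frame of tin below -0.085 m) and (x of medium3 in the frame of tin above 0.07 m or x of medium3 in the frame of tin below -0.07 m or y of medium3 in the frame of tin above 0.085 m or y of medium3 in the frame of tin below -0.085 m) and (x of long1 in the frame of tin above 0.07 m or x of long1 in the frame of tin below -0.07 m or y of long1 in the frame of tin above 0.085 m or y of long1 in the frame of tin below -0.085 m) and (x of long2 in the frame of tin above 0.07 m or x of long2 in the frame of tin below -0.07 m or y of long2 in the frame of tin above 0.085 m or y of long2 in the frame of tin below -0.085 m) and (x of long3 in the frame of tin above 0.07 m or x of long3 in the frame of tin below -0.07 m or y of long3 in the frame of tin above 0.085 m or y of long3 in the frame of tin below -0.085 m)) or (horizontal distance between sample_medium and order_mat below 0.05 m and (x of medium1 in the frame of tin between -0.065 and 0.065 m and y of medium1 in the frame of tin between -0.08 and 0.08 m and z of medium1 in the frame of tin between 0 and 0.03 m) and (x of medium2 in the frame of tin between -0.065 and 0.065 m and y of medium2 in the frame of tin between -0.08 and 0.08 m and z of medium2 in the frame of tin between 0 and 0.03 m) and (x of medium3 in the frame of tin between -0.065 and 0.065 m and y of medium3 in the frame of tin between -0.08 and 0.08 m and z of medium3 in the frame of tin between 0 and 0.03 m) and (x of short1 in the frame of tin above 0.07 m or x of short1 in the frame of tin below -0.07 m or y of short1 in the frame of tin above 0.085 m or y of short1 in the frame of tin below -0.085 m) and (x of short2 in the frame of tin above 0.07 m or x of short2 in the frame of tin below -0.07 m or y of short2 in the frame of tin above 0.085 m or y of short2 in the frame of tin below -0.085 m) and (x of short3 in the frame of tin above 0.07 m or x of short3 in the frame of tin below -0.07 m or y of short3 in the frame of tin above 0.085 m or y of short3 in the frame of tin below -0.085 m) and (x of long1 in the frame of tin above 0.07 m or x of long1 in the frame of tin below -0.07 m or y of long1 in the frame of tin above 0.085 m or y of long1 in the frame of tin below -0.085 m) and (x of long2 in the frame of tin above 0.07 m or x of long2 in the frame of tin below -0.07 m or y of long2 in the frame of tin above 0.085 m or y of long2 in the frame of tin below -0.085 m) and (x of long3 in the frame of tin above 0.07 m or x of long3 in the frame of tin below -0.07 m or y of long3 in the frame of tin above 0.085 m or y of long3 in the frame of tin below -0.085 m)) or (horizontal distance between sample_long and order_mat below 0.05 m and (x of long1 in the frame of tin between -0.065 and 0.065 m and y of long1 in the frame of tin between -0.08 and 0.08 m and z of long1 in the frame of tin between 0 and 0.03 m) and (x of long2 in the frame of tin between -0.065 and 0.065 m and y of long2 in the frame of tin between -0.08 and 0.08 m and z of long2 in the frame of tin between 0 and 0.03 m) and (x of long3 in the frame of tin between -0.065 and 0.065 m and y of long3 in the frame of tin between -0.08 and 0.08 m and z of long3 in the frame of tin between 0 and 0.03 m) and (x of short1 in the frame of tin above 0.07 m or x of short1 in the frame of tin below -0.07 m or y of short1 in the frame of tin above 0.085 m or y of short1 in the frame of tin below -0.085 m) and (x of short2 in the frame of tin above 0.07 m or x of short2 in the frame of tin below -0.07 m or y of short2 in the frame of tin above 0.085 m or y of short2 in the frame of tin below -0.085 m) and (x of short3 in the frame of tin above 0.07 m or x of short3 in the frame of tin below -0.07 m or y of short3 in the frame of tin above 0.085 m or y of short3 in the frame of tin below -0.085 m) and (x of medium1 in the frame of tin above 0.07 m or x of medium1 in the frame of tin below -0.07 m or y of medium1 in the frame of tin above 0.085 m or y of medium1 in the frame of tin below -0.085 m) and (x of medium2 in the frame of tin above 0.07 m or x of medium2 in the frame of tin below -0.07 m or y of medium2 in the frame of tin above 0.085 m or y of medium2 in the frame of tin below -0.085 m) and (x of medium3 in the frame of tin above 0.07 m or x of medium3 in the frame of tin below -0.07 m or y of medium3 in the frame of tin above 0.085 m or y of medium3 in the frame of tin below -0.085 m))) and x of wrench in the frame of tool_mat between -0.07 and 0.07 m and y of wrench in the frame of tool_mat between -0.065 and 0.065 m and z of each of wrench, drift_punch in the frame of tool_mat below 0.03 m and angle between the x axis of each of wrench, drift_punch and the x axis of tool_mat, either way round below 0.4 rad and linear speed of each of wrench, drift_punch below 0.02 m/s and x of drift_punch in the frame of tool_mat between -0.07 and 0.07 m and y of drift_punch in the frame of tool_mat between -0.065 and 0.065 m and value of joint lid below 0.008 m); the robot touches nothing.
It fails at once if the coin dish is moved by more than 25 mm (distance of coin_dish from where it was at the start of the episode above 0.025 m).
It fails at once if the crown cap is moved by more than 25 mm (distance of crown_cap from where it was at the start of the episode above 0.025 m).
It fails at once if the tire lever is moved by more than 25 mm (distance of tire_lever from where it was at the start of the episode above 0.025 m).
Of short1, short2, short3 only 2 to 3 are there at a start; the rules pass over those that are not, and their reading is None.
Of medium1, medium2, medium3 only 2 to 3 are there at a start; the rules pass over those that are not, and their reading is None.
Of long1, long2, long3 only 2 to 3 are there at a start; the rules pass over those that are not, and their reading is None.
At some moment in a run one of short1, short2, short3, medium1, medium2, medium3, long1, long2, long3 may be knocked a few centimetres aside while the robot is not near it.
Once in a run the grip may slacken for a moment while it holds something.
It also fails if it takes over 210 s, if anything falls off the work surface, if the arm or the gripper's body presses on something with over 40 N, if the wrist force passes 120 N, or if a joint passes its speed limit or range.

## Working session

There is one attempt and no reset: what is moved stays moved. The work goes in short steps, Python scripts to look and compute and a shell command to move; the robot and the scene stay as the last step left them, time stands still between calls to the robot, and variables do not carry over. Pictures are saved under pics/ and viewed, at most 14 in all, crops included, and the job is handed in when it is done.

```bash
mkdir -p pics
cat > h.py <<'E'
import numpy as np, cv2
from rig import *
from scipy.spatial.transform import Rotation as R
def K(n):
    c=camera_info(n); f=240/np.tan(np.radians(c["fov_y"])/2)
    return c,f
def Rm(c):
    a=np.array(c["attitude"],float)
    return R.from_rotvec(a).as_matrix() if a.size==3 else (a if a.shape==(3,3) else R.from_quat(a).as_matrix())
def ray(n,u,v):
    c,f=K(n); d=np.array([(u-c["cx"])/f,(v-c["cy"])/f]); s=d.copy()
    for _ in range(30): s=d/(1+c["k1"]*(s@s))
    return np.array(c["eye"],float),Rm(c)@np.r_[s,1]
def pt(n,u,v,z):
    e,d=ray(n,u,v); return e+d*(z-e[2])/d[2]
def proj(n,p):
    c,f=K(n); q=Rm(c).T@(np.array(p,float)-np.array(c["eye"])); s=q[:2]/q[2]
    s=s*(1+c["k1"]*(s@s)); return s*f+[c["cx"],c["cy"]]
def save(n,name):
    im=grab_frame(n); cv2.imwrite(f"pics/{name}.png",cv2.cvtColor(im,cv2.COLOR_RGB2BGR)); return im
E
python3 - <<'E'
from h import *
for n in("top","side"):
    print(camera_info(n)); save(n,n+"0")
print(get_obs())
E
```

```text
{'fov_y': 53.99686510977757, 'cx': 327.9076123889485, 'cy': 237.49464153379165, 'k1': -0.024763975390125835, 'eye': array([ 362.47896297,   -2.09783525, 1021.37768288]), 'attitude': array([-2.12562865,  2.18272892, -0.20731522])}
{'fov_y': 45.08893935706869, 'cx': 321.0727152495906, 'cy': 240.1510631929688, 'k1': -0.17202662477257571, 'eye': array([  15.38084586,  699.40018758, 1129.61784857]), 'attitude': array([-0.81695433,  2.6769323 , -0.96475852])}
{'time_s': 0.1, 'q': array([-1.17298345e+00,  1.26313296e-01, -4.04798968e-02,  1.40542360e+00,
       -3.18524552e-05,  1.57082345e+00]), 'qd': array([-8.29397829e-04, -1.30284177e-04,  3.20994961e-03,  2.81411627e-05,
        8.26288868e-04,  1.14233212e-04]), 'joint_efforts': array([-4.46247122e-04, -4.36901700e+01,  3.53608167e+01,  1.35794393e-02,
       -1.13546937e-04, -1.44084288e-05]), 'tcp_pos': array([ 203.33577377, -483.89223108,  404.02194188]), 'orientation': array([-3.07830019e+00, -6.20455081e-01,  4.89753343e-04]), 'force': array([ 0.07415255,  0.0462843 , -0.60641995]), 'moment': array([ 0.05154615, -0.05780501,  0.04898263]), 'grip_force': 0.0, 'opening': 85.4658632621123}
```

View pics/top0.png

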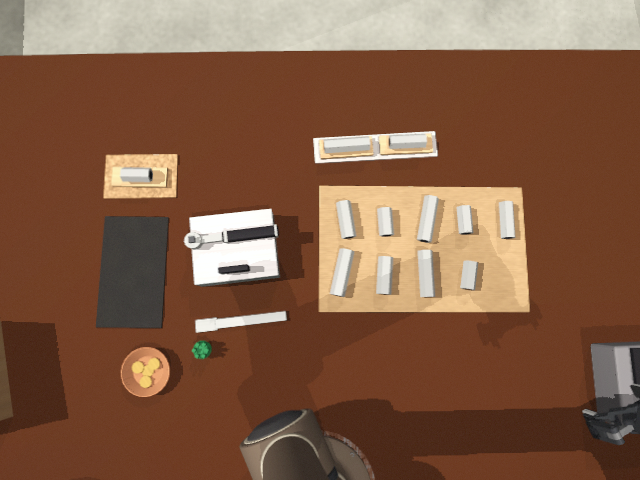

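View pics/side0.png

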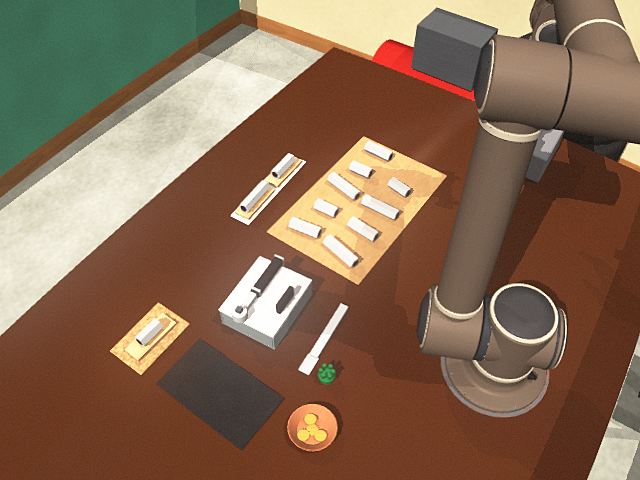

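The top view (left is +y, up is +x) shows the order-mat sample at about (137,175), roughly 30 px or 60 mm long, so probably short. The tin is at (234,246), with the wrench across the lid (head at 193,240) and the grip bar at (234,268). The tool mat is at (133,272), and 9 sleeves lie on the cardboard. Next I measure these.

```bash
cat > meas.py <<'E'
from h import *
def sleeves(im,n="top",roi=(315,185,530,313),z=20):
    hsv=cv2.cvtColor(im,cv2.COLOR_RGB2HSV); x0,y0,x1,y1=roi
    m=((hsv[...,1]<60)&(hsv[...,2]>80)).astype(np.uint8); k=np.zeros_like(m); k[y0:y1,x0:x1]=m[y0:y1,x0:x1]
    k=cv2.morphologyEx(k,cv2.MORPH_OPEN,np.ones((3,3)))
    out=[]
    for c in cv2.findContours(k,cv2.RETR_EXTERNAL,cv2.CHAIN_APPROX_NONE)[0]:
        if cv2.contourArea(c)<120: continue
        P=np.array([pt(n,*p[0],z)[:2] for p in c],np.float32)
        (cx,cy),(w,h),a=cv2.minAreaRect(P); b=cv2.boxPoints(((cx,cy),(w,h),a))
        e=max((b[1]-b[0],b[2]-b[1]),key=np.linalg.norm)
        t=np.degrees(np.arctan2(e[1],e[0]))%180
        u,v=c.mean(0)[0]
        out.append((cx,cy,max(w,h),min(w,h),t)); print("px %d %d  xy %.0f %.0f  L %.0f W %.0f  ang %.0f"%(u,v,*out[-1]))
    return out
E
python3 - <<'E'
from meas import *
im=cv2.cvtColor(cv2.imread("pics/top0.png"),cv2.COLOR_BGR2RGB)
print("stock");sleeves(im)
print("samples");sleeves(im,roi=(322,135,372,156),z=25);sleeves(im,roi=(386,132,432,156),z=25);sleeves(im,roi=(115,165,160,186),z=30)
def blob(m,roi,z,lab):
    x0,y0,x1,y1=roi;k=np.zeros(m.shape,np.uint8);k[y0:y1,x0:x1]=m[y0:y1,x0:x1];k=cv2.morphologyEx(k,cv2.MORPH_OPEN,np.ones((2,2)))
    c=max(cv2.findContours(k,0,1)[0],key=cv2.contourArea);P=np.array([pt("top",*p[0],z)[:2] for p in c],np.float32)
    r=cv2.minAreaRect(P);b=cv2.boxPoints(r);e=max((b[1]-b[0],b[2]-b[1]),key=np.linalg.norm)
    print(lab,np.round(r[0]),np.round(r[1]),round(np.degrees(np.arctan2(e[1],e[0]))%180,1))
V=im.max(2)
blob(V<70,(90,210,175,332),4,"mat")
blob(V<70,(215,215,280,250),78,"handle")
blob(V<70,(210,255,256,280),88,"bar")
hsv=cv2.cvtColor(im,cv2.COLOR_RGB2HSV)
blob(~((hsv[...,1]>120)&(hsv[...,0]<20)),(180,205,284,290),56,"lid")
blob((hsv[...,1]<60)&(hsv[...,2]>60),(190,308,292,336),9,"lever")
blob((hsv[...,0]>40)&(hsv[...,0]<90)&(hsv[...,1]>80),(185,335,220,365),30,"cap")
print("head",pt("top",192,240,90))
E
```

```text
stock
px 468 274  xy 434 -339  L 62 W 32  ang 169
px 384 275  xy 439 -156  L 81 W 32  ang 174
px 425 273  xy 440 -246  L 99 W 32  ang 180
px 341 271  xy 447 -66  L 102 W 33  ang 166
px 384 221  xy 556 -164  L 62 W 32  ang 2
px 464 219  xy 556 -339  L 62 W 32  ang 1
px 506 219  xy 554 -433  L 81 W 32  ang 178
px 345 219  xy 563 -78  L 84 W 32  ang 7
px 427 218  xy 561 -257  L 103 W 32  ang 167
samples
px 346 143  xy 731 -85  L 106 W 37  ang 92
px 407 139  xy 737 -223  L 85 W 37  ang 92
px 135 174  xy 669 376  L 64 W 31  ang 89
mat [460. 379.] [139. 237.] 177.7
handle [522. 118.] [23. 94.] 95.9
bar [451. 150.] [13. 59.] 94.3
lid [499. 160.] [147. 196.] 95.1
lever [349. 148.] [ 27. 193.] 95.1
cap [293. 225.] [39. 34.] 88.4
head [512.08240167 234.41091353  90.        ]
```

The order is short (64 mm measured on the mat, the other samples 85 and 106 mm). The shorts are at (434,-339, 169°), (556,-164, 2°) and (556,-339, 1°). The wrench origin is about (519,158), pointing 95°. I move above the wrench first.

```bash
python3 -m pendant '[[[0,0,0.6],[16,32,0],-0.3],[[0,0,0.6],[16,32,0],-0.3],[[0,0,1.25],[31.7,63.4,-6],-0.3],[[0,0,1.25],[31.7,63.4,-6],-0.3],[[0,0,1.25],[31.7,63.4,-6],-0.3],[[0,0,1.25],[31.7,63.4,-6],-0.3],[[0,0,1.25],[31.7,63.4,-6],-0.3],[[0,0,1.25],[31.7,63.4,-6],-0.3],[[0,0,1.25],[31.7,63.4,-6],-0.3],[[0,0,1.25],[31.7,63.4,-6],-0.3]]'
python3 -m pendant '[[[0,0,0],[0,0,0],-0.3]]'
```

```text
time_s: 1.35
tcp_pos: [482.1, 74.8, 353.2]
orientation: [2.134, 2.306, -0.0]
force: [-0.3, -0.7, -0.0]
opening: 55.6
grip_force: 0.0
time_s: 1.48
tcp_pos: [482.7, 76.0, 352.1]
orientation: [-2.127, -2.31, 0.002]
force: [-0.1, -0.6, 0.1]
opening: 55.6
grip_force: 0.0
```

```bash
python3 -m pendant '[[[0,0,0],[2,4,-2.5],-0.3],[[0,0,0],[3.7,7.4,-5],-0.3],[[0,0,0],[3.7,7.4,-8],-0.3],[[0,0,0],[3.7,7.4,-8],-0.3],[[0,0,0],[3.7,7.4,-8],-0.3]]'
python3 - <<'E'
from h import *
a=save("top","a1");b=save("side","b1")
cv2.imwrite("pics/ab1.png",cv2.cvtColor(np.hstack([cv2.resize(a[180:330,90:290],(400,300)),cv2.resize(b[190:390,160:420],(390,300))]),4))
print(get_obs()["tcp_pos"])
E
```

```text
time_s: 2.1
tcp_pos: [518.7, 145.9, 274.6]
orientation: [2.135, 2.304, 0.001]
force: [-0.0, -0.1, 0.2]
opening: 55.1
grip_force: 0.0
[519.025307   146.06674006 275.27395274]
```

View pics/ab1.png

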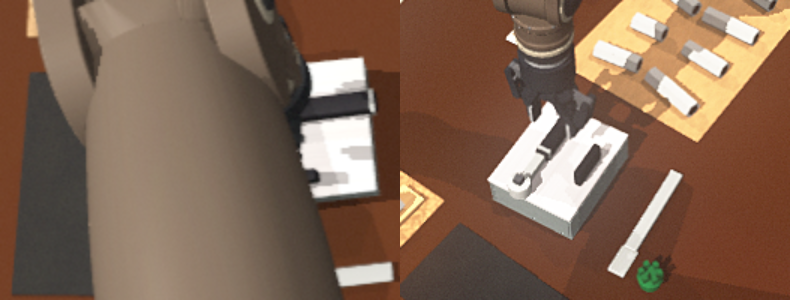

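The side view (right half) shows the open fingers straddling the black handle between the grip bar and the far edge. I descend and grip.

```bash
python3 -m pendant '[[[0,0,0],[0,1,-2],-0.3],[[0,0,0],[0,1,-4.2],-0.3],[[0,0,0],[0,1,-4.2],-0.3],[[0,0,0],[0,1,-4.2],1],[[0,0,0],[0,1,-4.2],1],[[0,0,0],[0,1,-4.2],1],[[0,0,0],[0,1,-4.2],1],[[0,0,0],[0,1,-4.2],1]]'
```

```text
time_s: 3.2
tcp_pos: [519.8, 156.8, 233.6]
orientation: [2.133, 2.303, 0.005]
force: [1.5, -0.7, 6.2]
opening: 20.5
grip_force: 60.3
```

```bash
python3 -m pendant '[[[0,0,0],[0,0,2],1],[[0,0,0],[0,0,5],1],[[0,0,0],[0,0,8],1],[[0,0,0],[0,0,8],1]]'
python3 - <<'E'
from h import *
b=save("side","b2")
cv2.imwrite("pics/b2c.png",cv2.cvtColor(cv2.resize(b[190:460,130:430],(600,540)),4))
print(get_obs()["moment"],get_obs()["force"])
E
```

```text
time_s: 3.7
tcp_pos: [519.2, 156.8, 313.5]
orientation: [2.133, 2.304, 0.005]
force: [0.4, 0.4, -4.7]
opening: 20.6
grip_force: 59.3
[ 0.00782011  0.01196565 -0.06423504] [-0.41464432  0.26653835 -4.58572973]
```

View pics/b2c.png

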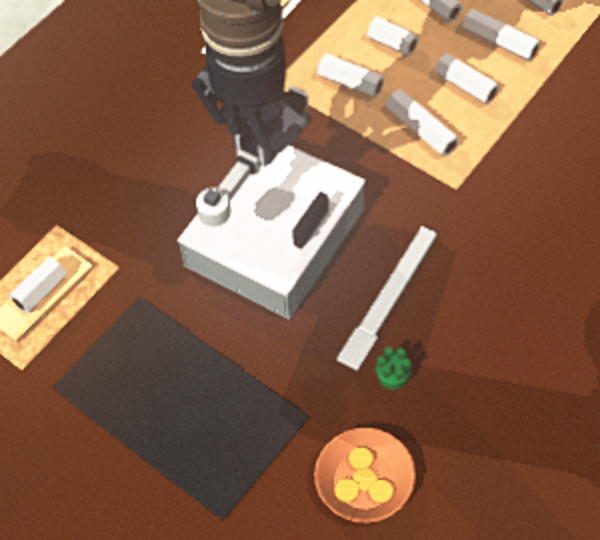

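The wrench hangs level from its handle and the tin and lid did not move. I carry it to the tool mat at mat y of about +40, turned +83°.

```bash
python3 -m pendant '[[[0,0,0.17],[0,3,0],1],[[0,0,0.34],[-1,6,0],1],[[0,0,0.51],[-2,10,0],1],[[0,0,0.68],[-3,14,0],1],[[0,0,0.85],[-4,18,0],1],[[0,0,1.02],[-5,22,0],1],[[0,0,1.19],[-5.8,26.2,-1],1],[[0,0,1.36],[-5.8,26.2,-3],1],[[0,0,1.454],[-5.8,26.2,-5],1],[[0,0,1.454],[-5.8,26.2,-5],1]]'
python3 -m pendant '[[[0,0,0],[0,0,-3],1],[[0,0,0],[0,0,-6],1],[[0,0,0],[0,0,-7],1],[[0,0,0],[0,0,-7.5],1],[[0,0,0],[0,0,-7.5],1]]'
```

```text
time_s: 5.0
tcp_pos: [459.6, 417.9, 257.5]
orientation: [-0.064, -3.136, 0.008]
force: [-0.5, 0.5, -4.3]
opening: 20.1
grip_force: 59.5
time_s: 5.62
tcp_pos: [461.0, 418.8, 187.3]
orientation: [0.063, 3.14, 0.001]
force: [-0.2, -0.0, -3.9]
opening: 20.9
grip_force: 59.4
```

```bash
python3 -m pendant '[[[0,0,0],[0,0,-0.5],1],[[0,0,0],[0,0,-0.5],1],[[0,0,0],[0,0,-0.5],-0.3],[[0,0,0],[0,0,-0.5],-0.3],[[0,0,0],[0,0,-0.5],-0.3],[[0,0,0],[0,0,-0.5],-0.3],[[0,0,0],[0,0,5],-0.3],[[0,0,0],[0,0,13],-0.3],[[0,0,0],[0,0,13],-0.3]]'
python3 -m pendant '[[[0,0,-0.2],[0,-6,0],-0.3],[[0,0,-0.4],[0,-12,0],-0.3],[[0,0,-0.6],[-3,-18,0],-0.3],[[0,0,-0.8],[-7,-24,0],-0.3],[[0,0,-1],[-9,-27,0],-0.3],[[0,0,-1.2],[-9,-27,0],-0.3],[[0,0,-1.4],[-9,-27,0],-0.3],[[0,0,-1.45],[-9,-27,0],-0.3],[[0,0,-1.45],[-9,-27,0],-0.3]]'
python3 - <<'E'
from h import *
a=save("top","a3");b=save("side","b3")
cv2.imwrite("pics/ab3.png",cv2.cvtColor(np.hstack([cv2.resize(a[180:330,90:290],(400,300)),cv2.resize(b[190:460,130:430],(390,300))]),4))
E
```

```text
time_s: 6.75
tcp_pos: [461.3, 419.2, 321.6]
orientation: [0.062, 3.136, 0.008]
force: [-0.2, 1.0, 0.0]
opening: 55.4
grip_force: 0.0
time_s: 7.88
tcp_pos: [370.5, 148.6, 316.2]
orientation: [-2.128, -2.311, 0.001]
force: [-0.2, 0.1, 0.4]
opening: 55.0
grip_force: 0.0
```

View pics/ab3.png

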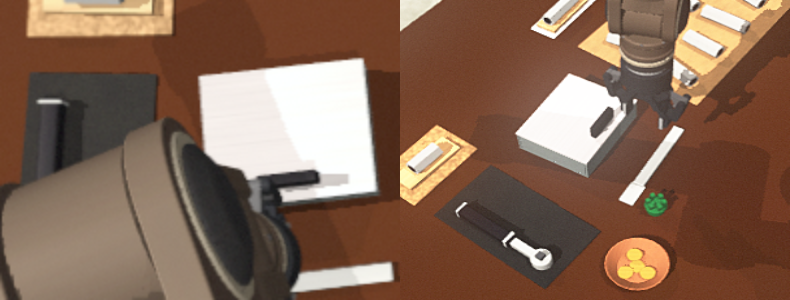

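The wrench lies lengthwise on the mat with its head towards the robot. The tin is cleared and the lid still shut. Next I grip the bar at (451,150).

```bash
python3 -m pendant '[[[0,0,0],[4,0,0],-0.3],[[0,0,0],[8,0.1,0],-0.3],[[0,0,0],[8,0.1,-4],-0.3],[[0,0,0],[8,0.1,-7.9],-0.3],[[0,0,0],[8,0.1,-7.9],-0.3],[[0,0,0],[8,0.1,-7.9],1],[[0,0,0],[8,0.1,-7.9],1],[[0,0,0],[8,0.1,-7.9],1],[[0,0,0],[8,0.1,-7.9],1],[[0,0,0],[8,0.1,-7.9],1]]'
```

```text
time_s: 9.22
tcp_pos: [452.4, 150.1, 239.7]
orientation: [2.126, 2.308, 0.008]
force: [5.9, 0.3, 0.5]
opening: 10.6
grip_force: 61.6
```

```bash
python3 -m pendant '[[[0,0,0],[1.5,0.1,0],1],[[0,0,0],[3,0.3,0],1],[[0,0,0],[4.5,0.4,0],1],[[0,0,0],[6,0.5,0],1],[[0,0,0],[7.5,0.6,0],1],[[0,0,0],[9,0.7,0],1],[[0,0,0],[10.3,0.8,0],1],[[0,0,0],[11.3,0.9,0],1],[[0,0,0],[11.6,0.95,0],1],[[0,0,0],[11.6,0.95,0],1]]'
```

```text
time_s: 10.48
tcp_pos: [567.6, 160.1, 239.7]
orientation: [2.128, 2.311, 0.007]
force: [0.8, 4.2, 5.1]
opening: 10.6
grip_force: 61.9
```

```bash
python3 -m pendant '[[[0,0,0],[0.4,0.03,0],1],[[0,0,0],[0.4,0.03,0],1]]';python3 -m pendant '[[[0,0,0],[0.4,0.03,0],1],[[0,0,0],[0.4,0.03,0],1]]'; python3 -m pendant '[[[0,0,0],[0.3,0.03,0],1],[[0,0,0],[0.3,0.03,0],1]]'
```

```text
time_s: 10.72
tcp_pos: [571.4, 160.4, 239.7]
orientation: [-2.128, -2.311, -0.006]
force: [0.2, 5.3, 7.7]
opening: 10.8
grip_force: 62.1
time_s: 10.98
tcp_pos: [575.3, 160.7, 239.7]
orientation: [-2.128, -2.311, -0.006]
force: [-1.2, 4.8, 6.3]
opening: 11.0
grip_force: 62.1
time_s: 11.22
tcp_pos: [578.2, 161.0, 239.7]
orientation: [-2.128, -2.311, -0.006]
force: [-0.8, 4.1, 8.0]
opening: 10.9
grip_force: 62.1
```

```bash
python3 -m pendant '[[[0,0,0],[0.2,0,0],-0.3],[[0,0,0],[0.2,0,0],-0.3],[[0,0,0],[0.2,0,0],-0.3],[[0,0,0],[0,0,6],-0.3],[[0,0,0],[-4,-5,12],-0.3],[[0,0,0],[-10,-10,12],-0.3],[[0,0,0],[-16,-15,12],-0.3],[[0,0,0],[-20,-20,12],-0.3],[[0,0,0],[-24,-25,12],-0.3],[[0,0,0],[-28,-30,12],-0.3]]'
python3 - <<'E'
from h import *
a=save("top","a4");b=save("side","b4")
cv2.imwrite("pics/ab4.png",cv2.cvtColor(np.hstack([cv2.resize(a[170:320,90:290],(400,300)),cv2.resize(b[190:390,180:380],(390,300))]),4))
E
```

```text
time_s: 12.48
tcp_pos: [330.7, -99.0, 357.4]
orientation: [2.128, 2.31, -0.0]
force: [0.8, -1.5, 0.3]
opening: 55.6
grip_force: 0.0
```

View pics/ab4.png

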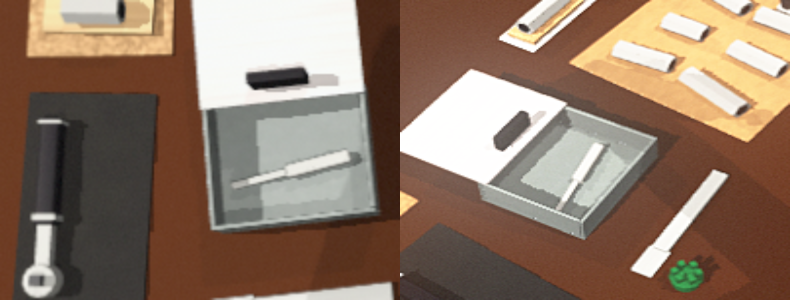

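The tin is open. In the top view the punch runs from its thick end at (269,248) to its tip at (206,262). The wrench is on the mat, and the tin's near rim corners are at (195.5,284.5) and (279,276).

Run:
```python
from h import *
for n,u,v,z in [("top",195.5,284.5,50),("top",279,276,50),("top",269,248.5,15),("top",206.5,262,10),("top",236,255.5,15)]:
    print(n,u,v,np.round(pt(n,u,v,z),1))
im=cv2.cvtColor(cv2.imread("pics/top0.png"),4);im=cv2.cvtColor(cv2.imread("pics/a4.png"),cv2.COLOR_BGR2RGB)
# bright blob (punch) in tin
for n,f,roi in(("top","a4",(200,240,275,268)),("side","b4",(255,280,295,335))):
    im=cv2.imread(f"pics/{f}.png"); x0,y0,x1,y1=roi; g=im.min(2); k=np.zeros_like(g); k[y0:y1,x0:x1]=(g[y0:y1,x0:x1]>190)*255
    cs=sorted(cv2.findContours(k,0,1)[0],key=cv2.contourArea)[-3:]
    for c in cs:
        P=np.array([pt(n,*p[0],17)[:2] for p in c],np.float32)
        if len(P)>3: print(n,cv2.contourArea(c),cv2.minAreaRect(P))
```

```text
top 195.5 284.5 [426.3 236.   50. ]
top 279 276 [439.3  65.6  50. ]
top 269 248.5 [501.7  88.7  15. ]
top 206.5 262 [476.4 223.   10. ]
top 236 255.5 [488.3 159.3  15. ]
top 186.5 ((492.30413818359375, 153.1668701171875), (12.103510856628418, 108.89591217041016), 12.87890911102295)
side 17.0 ((446.97259521484375, 166.89317321777344), (3.273465156555176, 86.36592864990234), 5.722270488739014)
side 355.5 ((466.5011901855469, 145.40501403808594), (30.098098754882812, 104.00941467285156), 10.399712562561035)
side 778.5 ((516.009521484375, 152.5670166015625), (57.45117950439453, 123.77660369873047), 13.289901733398438)
```

Tin centre is (502.6,156.2) with yaw 4.4°, and the rim length comes to 171 mm as it should. The punch measures 137 mm against 130 expected, at 100.7°, and I will grasp it at (494,128).

```bash
python3 -m pendant '[[[0,0,0.05],[4,5.5,0],-0.3],[[0,0,0.105],[8,11,0],-0.3],[[0,0,0.105],[12,16.5,0],-0.3],[[0,0,0.105],[16.4,22.7,0],-0.3],[[0,0,0.105],[16.4,22.7,-5],-0.3],[[0,0,0.105],[16.4,22.7,-10],-0.3],[[0,0,0.105],[16.4,22.7,-10],-0.3],[[0,0,0.105],[16.4,22.7,-10],-0.3]]'
python3 - <<'E'
from h import *
print(np.round(pt("side",283.6,288.7,15)),np.round(pt("side",262,330,10)))
E
```

```text
time_s: 13.58
tcp_pos: [496.8, 129.2, 258.9]
orientation: [2.005, 2.417, 0.002]
force: [0.2, 0.0, 0.5]
opening: 55.9
grip_force: 0.0
[499. 100.  15.] [475. 215.  10.]
```

```bash
python3 -m pendant '[[[0,0,0],[-0.25,0,-4],-0.3],[[0,0,0],[-0.25,0,-6.5],-0.3],[[0,0,0],[-0.25,0,-7.8],-0.3],[[0,0,0],[-0.25,0,-7.8],-0.3],[[0,0,0],[-0.25,0,-7.8],1],[[0,0,0],[-0.25,0,-7.8],1],[[0,0,0],[-0.25,0,-7.8],1],[[0,0,0],[-0.25,0,-7.8],1],[[0,0,0],[-0.25,0,-7.8],1],[[0,0,0],[-0.25,0,-7.8],1]]'
```

```text
time_s: 14.82
tcp_pos: [494.5, 129.1, 180.7]
orientation: [2.005, 2.417, 0.003]
force: [-0.1, 0.8, 6.7]
opening: 11.9
grip_force: 61.1
```

```bash
python3 -m pendant '[[[0,0,0],[0,0,3],1],[[0,0,0],[0,0,7],1],[[0,0,0],[0,0,10],1],[[0,0,0.15],[-0.5,3,10],1],[[0,0,0.3],[-1,7,10],1],[[0,0,0.45],[-2,12,10],1],[[0,0,0.6],[-3,17,10],1],[[0,0,0.75],[-3.2,22,10],1],[[0,0,0.9],[-3.2,22,10],1],[[0,0,1.05],[-3.2,22,10],1]]'
python3 -m pendant '[[[0,0,0.15],[0,0,-2],1],[[0,0,0.294],[0,0,-5],1],[[0,0,0.294],[0,0,-5],1]]'
python3 - <<'E'
from h import *
a=save("top","a5");b=save("side","b5")
cv2.imwrite("pics/b5c.png",cv2.cvtColor(cv2.resize(b[250:460,130:380],(625,525)),4))
E
```

```text
time_s: 16.08
tcp_pos: [461.5, 349.9, 279.0]
orientation: [-0.513, -3.099, 0.001]
force: [1.2, 0.6, -1.3]
opening: 12.2
grip_force: 60.3
time_s: 16.45
tcp_pos: [460.9, 348.3, 227.1]
orientation: [-0.066, -3.137, 0.005]
force: [-0.5, -0.0, -1.2]
opening: 12.2
grip_force: 60.2
```

View pics/b5c.png

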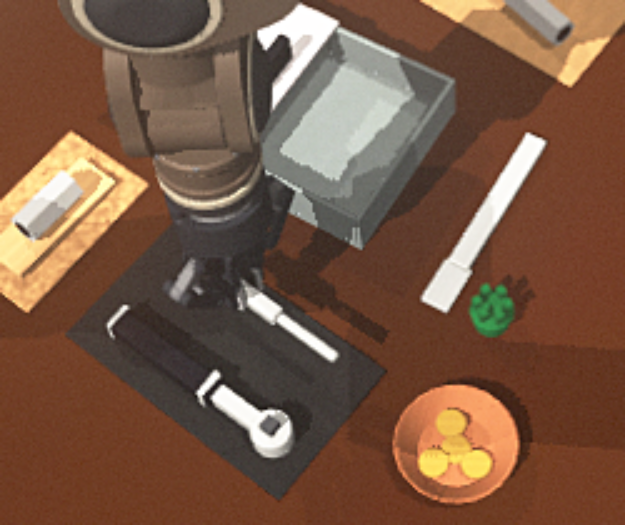

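The punch is held parallel to the wrench above the mat and the tin is empty. I lower and release it.

```bash
python3 -m pendant '[[[0,0,0],[0,0,-2.5],1],[[0,0,0],[0,0,-4],1],[[0,0,0],[0,0,-4.6],1],[[0,0,0],[0,0,-4.6],1],[[0,0,0],[0,0,-4.6],0],[[0,0,0],[0,0,-4.6],0],[[0,0,0],[0,0,-4.6],0],[[0,0,0],[0,0,-1],0],[[0,0,0],[0,0,5],0],[[0,0,0],[0,0,10],0]]'
python3 -m pendant '[[[0,0,-0.15],[0,-6,2],-0.3],[[0,0,-0.3],[0,-12,2],-0.3],[[0,0,-0.45],[0,-18,2],-0.3],[[0,0,-0.6],[0,-24,2],-0.3],[[0,0,-0.75],[0,-30,2],-0.3],[[0,0,-0.9],[0,-35,2],-0.3],[[0,0,-1.05],[0,-35,2],-0.3],[[0,0,-1.2],[0,-35,2],-0.3],[[0,0,-1.35],[0,-35,2],-0.3],[[0,0,-1.5],[0,-35,2],-0.3]]'
python3 - <<'E'
from meas import *
a=save("top","a6")
cv2.imwrite("pics/a6c.png",cv2.cvtColor(cv2.resize(a[120:340,90:540],(800,391)),4))
sleeves(a)
E
```

```text
time_s: 17.8
tcp_pos: [461.8, 348.9, 331.7]
orientation: [0.064, 3.14, 0.001]
force: [1.0, 0.8, 0.4]
opening: 42.8
grip_force: 0.0
time_s: 19.05
tcp_pos: [461.8, -1.2, 349.6]
orientation: [2.194, 2.249, 0.0]
force: [0.2, 0.3, -0.2]
opening: 55.4
grip_force: 0.0
px 384 275  xy 439 -156  L 82 W 32  ang 174
px 431 271  xy 440 -263  L 99 W 66  ang 178
px 384 221  xy 556 -163  L 62 W 32  ang 4
px 464 219  xy 556 -339  L 62 W 32  ang 1
px 506 219  xy 554 -433  L 81 W 32  ang 178
px 427 218  xy 561 -257  L 103 W 32  ang 167
```

View pics/a6c.png

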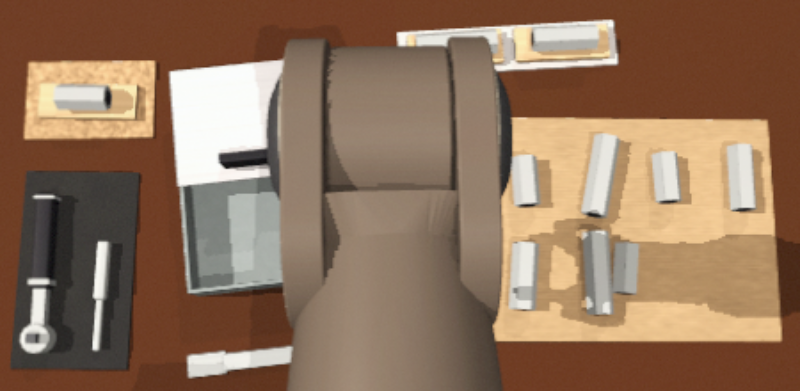

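The punch and wrench lie side by side on the mat. One short has been knocked against a long and is now near px (442,270). I measure it more precisely, and check the wrist sign for turning.

Run:
```python
from h import *
o=get_obs();print(np.round(o["q"],2))
a=cv2.imread("pics/a6.png");b=save("side","b6")
cv2.imwrite("pics/ab6.png",np.hstack([cv2.resize(a[240:305,410:460],(400,520),interpolation=2),cv2.cvtColor(cv2.resize(b[165:230,340:390],(400,520),interpolation=2),4)]))
```

```text
[-0.    0.01 -0.28  1.28  0.    1.55]
```

View pics/ab6.png

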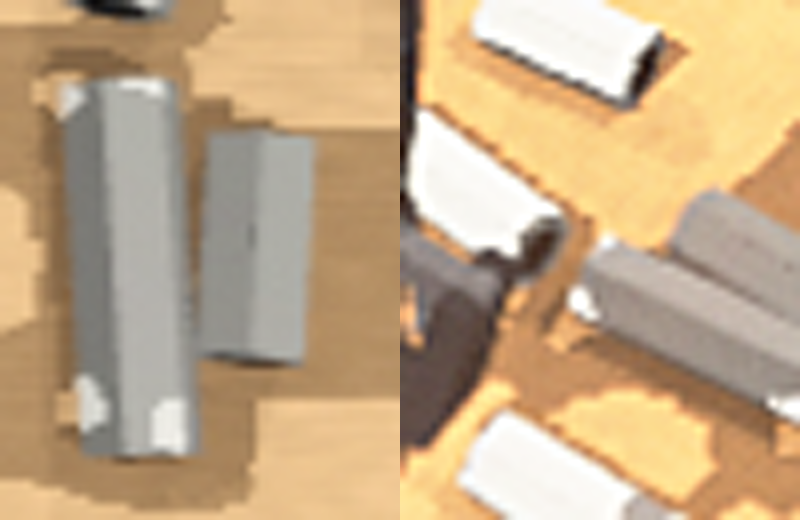

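Short C now lies beside the long with corners at (436,256), (449,256), (448,285) and (435,284), a small gap from its neighbour. I will grip that one by its ends later. Sleeve A at (556,-163) goes first.

```bash
python3 - <<'E'
from h import *
P=[pt("top",*p,17) for p in((435.9,256.5),(449.4,256.5),(447.9,285.3),(435.4,284.4))];print(np.round(P),np.mean(P,0))
E
python3 -m pendant '[[[0,0,0.17],[3,-5,0],-0.3],[[0,0,0.34],[6,-10,0],-0.3],[[0,0,0.51],[9.4,-16.2,0],-0.3],[[0,0,0.68],[9.4,-16.2,0],-0.3],[[0,0,0.85],[9.4,-16.2,-3],-0.3],[[0,0,1.02],[9.4,-16.2,-6],-0.3],[[0,0,1.19],[9.4,-16.2,-8],-0.3],[[0,0,1.36],[9.4,-16.2,-10],-0.3],[[0,0,1.53],[9.4,-16.2,-10],-0.3],[[0,0,1.6],[9.4,-16.2,-10],-0.3]]'
python3 -m pendant '[[[0,0,0],[0,0,0],-0.3]]'
```

```text
[[ 475. -271.   17.]
 [ 474. -301.   17.]
 [ 412. -293.   17.]
 [ 415. -266.   17.]] [ 444.07557698 -282.86571036   17.        ]
time_s: 20.4
tcp_pos: [555.8, -163.0, 248.9]
orientation: [0.103, -3.139, -0.0]
force: [0.5, -0.0, 0.4]
opening: 55.3
grip_force: 0.0
time_s: 20.52
tcp_pos: [555.9, -163.0, 249.3]
orientation: [-0.095, 3.14, -0.0]
force: [-0.4, -0.2, -0.9]
opening: 55.6
grip_force: 0.0
```

```bash
python3 -m pendant '[[[0,0,0],[0,0,-4],-0.3],[[0,0,0],[0,0,-6.2],-0.3],[[0,0,0],[0,0,-7.1],-0.3],[[0,0,0],[0,0,-7.1],-0.3],[[0,0,0],[0,0,-7.1],1],[[0,0,0],[0,0,-7.1],1],[[0,0,0],[0,0,-7.1],1],[[0,0,0],[0,0,-7.1],1],[[0,0,0],[0,0,-7.1],1]]'
python3 -m pendant '[[[0,0,0],[0,0,2],1],[[0,0,0],[0,0,6],1],[[0,0,0],[0,0,12],1],[[0,0,0],[0,0,12],1]]'
python3 - <<'E'
from h import *
b=save("side","b7")
cv2.imwrite("pics/b7c.png",cv2.cvtColor(cv2.resize(b[80:330,230:450],(528,600)),4))
o=get_obs();print(o["force"],o["moment"],o["opening"])
E
```

```text
time_s: 21.65
tcp_pos: [556.4, -163.3, 179.9]
orientation: [-0.093, 3.138, -0.002]
force: [-1.7, -0.5, 6.5]
opening: 29.6
grip_force: 59.3
time_s: 22.15
tcp_pos: [557.2, -163.4, 303.9]
orientation: [-0.093, 3.131, -0.004]
force: [1.4, -0.6, -3.1]
opening: 29.6
grip_force: 60.0
[ 0.77053114 -0.69794152 -2.96327548] [-0.01218711  0.03296136  0.02251891] 29.603488634198676
```

View pics/b7c.png

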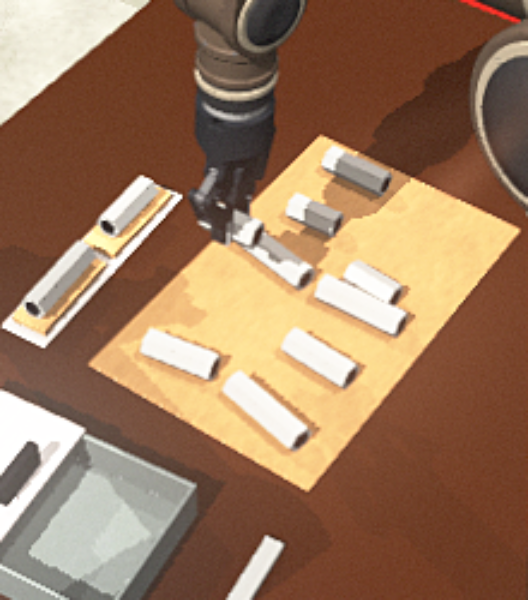

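Sleeve A is held level, and the rest of the stock is in place. I carry it to the tin's +y slot.

```bash
python3 -m pendant '[[[0,0,0],[-1,5,0],1],[[0,0,0],[-2,11,0],1],[[0,0,0],[-3.5,17,0],1],[[0,0,0],[-4.5,23,0],1],[[0,0,0],[-5.5,29,0],1],[[0,0,0.015],[-6.5,35.9,0],1],[[0,0,0.015],[-6.5,35.9,-3],1],[[0,0,0.015],[-6.5,35.9,-6],1],[[0,0,0.015],[-6.5,35.9,-6],1]]'
```

```text
time_s: 23.32
tcp_pos: [489.1, 195.6, 234.6]
orientation: [0.117, -3.132, 0.004]
force: [-0.5, -0.3, -2.1]
opening: 29.8
grip_force: 60.2
```

```bash
python3 -m pendant '[[[0,0,0],[0.2,0,-2.5],1],[[0,0,0],[0.2,0,-4],1],[[0,0,0],[0.2,0,-5],1],[[0,0,0],[0.2,0,-5],1]]'
```

```text
time_s: 23.82
tcp_pos: [492.7, 195.7, 187.9]
orientation: [0.116, -3.138, 0.001]
force: [0.3, -0.8, -1.7]
opening: 29.4
grip_force: 60.2
```

```bash
python3 -m pendant '[[[0,0,0],[0,0,-0.5],1],[[0,0,0],[0,0,-0.5],1],[[0,0,0],[0,0,-0.5],0.05],[[0,0,0],[0,0,-0.5],0.05],[[0,0,0],[0,0,-0.5],0.05],[[0,0,0],[0,0,4],0.05],[[0,0,0],[0,0,12],0.05],[[0,0,0],[3,-8,16],-0.3],[[0,0,0],[4,-16,16],-0.3]]'
python3 -m pendant '[[[0,0,0],[0.5,-6,0],-0.3],[[0,0,0],[1,-12,0],-0.3],[[0,0,0],[1.5,-18,0],-0.3],[[0,0,-0.02],[2,-24,0],-0.3],[[0,0,-0.04],[2.2,-30,0],-0.3],[[0,0,-0.06],[2.2,-36,0],-0.3],[[0,0,-0.06],[2.2,-37.4,0],-0.3],[[0,0,-0.06],[2.2,-37.4,0],-0.3]]'
python3 - <<'E'
from meas import *
a=save("top","a8");b=save("side","b8")
cv2.imwrite("pics/ab8.png",cv2.cvtColor(np.hstack([cv2.resize(a[170:320,90:290],(400,300)),cv2.resize(b[190:390,180:380],(390,300))]),4))
sleeves(a)
E
```

```text
time_s: 24.95
tcp_pos: [523.9, 87.0, 341.1]
orientation: [-0.121, 3.134, 0.001]
force: [0.3, -0.0, -0.0]
opening: 55.6
grip_force: 0.0
time_s: 25.95
tcp_pos: [544.7, -287.3, 337.6]
orientation: [0.02, -3.141, -0.001]
force: [0.5, 0.8, 0.4]
opening: 55.5
grip_force: 0.0
px 384 275  xy 439 -156  L 81 W 32  ang 174
px 431 271  xy 439 -262  L 100 W 65  ang 177
px 341 271  xy 447 -65  L 102 W 32  ang 166
px 464 221  xy 549 -339  L 48 W 32  ang 1
px 345 219  xy 563 -77  L 82 W 32  ang 7
px 427 218  xy 561 -258  L 103 W 33  ang 166
```

View pics/ab8.png

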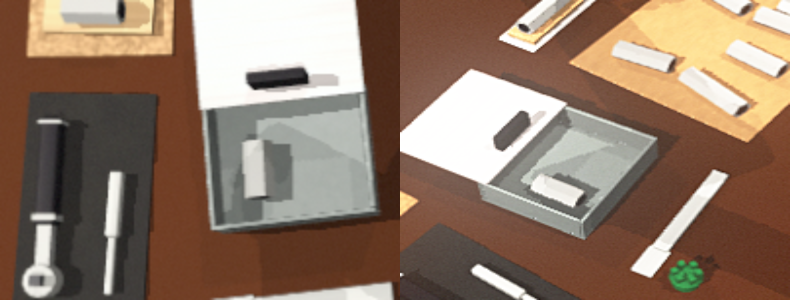

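Sleeve A lies flat at the left of the tin. Next is sleeve B at (556,-339).

```bash
python3 -m pendant '[[[0,0,0],[1.1,-5.2,0],-0.3],[[0,0,0],[1.1,-5.2,-5],-0.3],[[0,0,0],[1.1,-5.2,-9],-0.3],[[0,0,0],[1.1,-5.2,-9],-0.3]]'
```

```text
time_s: 26.55
tcp_pos: [555.1, -336.3, 244.8]
orientation: [0.026, -3.136, -0.006]
force: [0.6, 0.1, 0.4]
opening: 55.6
grip_force: 0.0
```

```bash
python3 -m pendant '[[[0,0,0],[0.1,-0.3,-3.5],-0.3],[[0,0,0],[0.1,-0.3,-5.7],-0.3],[[0,0,0],[0.1,-0.3,-6.6],-0.3],[[0,0,0],[0.1,-0.3,-6.6],-0.3],[[0,0,0],[0.1,-0.3,-6.6],1],[[0,0,0],[0.1,-0.3,-6.6],1],[[0,0,0],[0.1,-0.3,-6.6],1],[[0,0,0],[0.1,-0.3,-6.6],1],[[0,0,0],[0.1,-0.3,-6.6],1]]'
python3 -m pendant '[[[0,0,0],[0,0,2],1],[[0,0,0],[0,0,6],1],[[0,0,0],[0,0,12],1],[[0,0,0],[0,0,12],1]]'
```

```text
time_s: 27.68
tcp_pos: [557.4, -341.8, 184.1]
orientation: [-0.022, 3.139, -0.001]
force: [-0.4, 2.1, 5.3]
opening: 29.5
grip_force: 59.1
time_s: 28.18
tcp_pos: [557.9, -342.5, 308.6]
orientation: [-0.022, 3.133, -0.009]
force: [1.0, -0.6, -1.3]
opening: 29.4
grip_force: 60.0
```

```bash
python3 -m pendant '[[[0,0,0],[-1,6,0],1],[[0,0,0],[-2,12,0],1],[[0,0,0],[-3,18,0],1],[[0,0,0],[-4,24,0],1],[[0,0,0],[-4.5,30,0],1],[[0,0,0.065],[-5.5,36,0],1],[[0,0,0.065],[-6,42,0],1],[[0,0,0.065],[-6,45.8,0],1],[[0,0,0.065],[-6,45.8,-3],1],[[0,0,0.065],[-6,45.8,-5],1]]'
python3 -m pendant '[[[0,0,0],[0,0,0],1],[[0,0,0],[0,0,0],1]]'
```

```text
time_s: 29.42
tcp_pos: [496.1, 116.9, 250.3]
orientation: [0.127, -3.138, 0.001]
force: [0.5, 0.0, -1.7]
opening: 29.3
grip_force: 60.2
time_s: 29.68
tcp_pos: [497.0, 116.1, 252.4]
orientation: [-0.124, 3.139, 0.0]
force: [-0.3, -0.4, -0.8]
opening: 29.4
grip_force: 60.2
```

```bash
python3 -m pendant '[[[0,0,0],[0,0,-3],1],[[0,0,0],[0,0,-5],1],[[0,0,0],[0,0,-6.2],1],[[0,0,0],[0,0,-6.5],1],[[0,0,0],[0,0,-6.5],1]]'
python3 -m pendant '[[[0,0,0],[0,0,0],1],[[0,0,0],[0,0,0],0.05],[[0,0,0],[0,0,0],0.05],[[0,0,0],[0,0,0],0.05],[[0,0,0],[0,0,5],0.05],[[0,0,0],[0,0,13],0.05],[[0,0,0],[0,-4,16],-0.3],[[0,0,0],[0,-10,16],-0.3]]'
```

```text
time_s: 30.3
tcp_pos: [497.2, 116.3, 187.6]
orientation: [-0.124, 3.138, 0.0]
force: [0.7, 0.1, -0.9]
opening: 29.4
grip_force: 60.2
time_s: 31.3
tcp_pos: [497.9, 16.2, 351.5]
orientation: [-0.129, 3.131, 0.0]
force: [1.1, -1.7, 0.0]
opening: 55.5
grip_force: 0.0
```

```bash
python3 -m pendant '[[[0,0,-0.18],[-1,-3,0],-1],[[0,0,-0.36],[-2,-6,0],-1],[[0,0,-0.54],[-3,-9,0],-1],[[0,0,-0.72],[-4,-12,0],-1],[[0,0,-0.9],[-5,-14,0],-1],[[0,0,-1.08],[-5.4,-16,0],-1],[[0,0,-1.26],[-5.4,-16,0],-1],[[0,0,-1.44],[-5.4,-16,0],-1],[[0,0,-1.62],[-5.4,-16,0],-1],[[0,0,-1.756],[-5.4,-16,0],-1]]'
python3 - <<'E'
from h import *
for f in("a8","a6"):
    im=cv2.imread(f"pics/{f}.png");hsv=cv2.cvtColor(im,40)
    m=((hsv[...,1]<60)&(hsv[...,2]>80)).astype(np.uint8)
    for lo in (435,436):
        k=np.zeros_like(m);k[248:295,lo:460]=m[248:295,lo:460];k=cv2.morphologyEx(k,2,np.ones((5,5)))
        for c in cv2.findContours(k,0,1)[0]:
            if cv2.contourArea(c)<100: continue
            P=np.array([pt("top",*p[0],20)[:2] for p in c],np.float32);print(f,lo,cv2.boundingRect(c),cv2.minAreaRect(P))
E
```

```text
time_s: 32.55
tcp_pos: [442.8, -143.8, 347.0]
orientation: [2.341, 2.095, 0.0]
force: [-0.4, 0.4, -0.2]
opening: 85.7
grip_force: 0.0
a8 435 (435, 256, 14, 29) ((445.1063232421875, -280.646728515625), (28.325071334838867, 61.0816764831543), 86.05371856689453)
a8 436 (436, 256, 13, 29) ((445.0897521972656, -281.8274841308594), (26.18651008605957, 60.93598175048828), 86.2726058959961)
a6 435 (435, 256, 14, 29) ((445.105712890625, -280.6496887207031), (28.315143585205078, 61.08283615112305), 86.04985046386719)
a6 436 (436, 256, 13, 29) ((445.0897521972656, -281.8274841308594), (26.18651008605957, 60.93598175048828), 86.2726058959961)
```

```bash
python3 -m pendant '[[[0,0,0.03],[0.1,-5,0],-1],[[0,0,0.03],[0.2,-10,0],-1],[[0,0,0.03],[0.25,-13.9,0],-1],[[0,0,0.03],[0.25,-13.9,-5],-1],[[0,0,0.03],[0.25,-13.9,-9],-1],[[0,0,0.03],[0.25,-13.9,-9],-1],[[0,0,0.03],[0.25,-13.9,-9],-1],[[0,0,0.03],[0.25,-13.9,-9],-1]]'
```

```text
time_s: 33.55
tcp_pos: [446.1, -283.0, 259.1]
orientation: [2.301, 2.134, 0.001]
force: [-0.2, -1.4, -0.1]
opening: 85.6
grip_force: 0.0
```

```bash
python3 -m pendant '[[[0,0,0],[-0.1,0,-4],-1],[[0,0,0],[-0.1,0,-6.5],-1],[[0,0,0],[-0.1,0,-8.1],-1],[[0,0,0],[-0.1,0,-8.1],-1],[[0,0,0],[-0.1,0,-8.1],-1],[[0,0,0],[-0.1,0,-8.1],1],[[0,0,0],[-0.1,0,-8.1],1],[[0,0,0],[-0.1,0,-8.1],1],[[0,0,0],[-0.1,0,-8.1],1]]'
python3 -m pendant '[[[0,0,0],[0,0,2],1],[[0,0,0],[0,0,6],1],[[0,0,0],[0,0,12],1],[[0,0,0],[0,0,12],1]]'
```

```text
time_s: 34.67
tcp_pos: [444.9, -283.0, 177.3]
orientation: [2.302, 2.134, 0.001]
force: [-0.2, 0.8, 4.5]
opening: 59.2
grip_force: 62.9
time_s: 35.17
tcp_pos: [445.6, -283.5, 301.2]
orientation: [2.298, 2.129, 0.004]
force: [0.9, -0.0, -1.3]
opening: 59.0
grip_force: 65.0
```

```bash
python3 -m pendant '[[[0,0,0],[0.6,5,0],1],[[0,0,0],[1.2,11,0],1],[[0,0,0.05],[2,17,0],1],[[0,0,0.1],[3,23,0],1],[[0,0,0.152],[3.6,29,0],1],[[0,0,0.152],[4.2,35,0],1],[[0,0,0.152],[5.2,40,0],1],[[0,0,0.152],[5.2,43.9,0],1],[[0,0,0.152],[5.2,43.9,-2],1],[[0,0,0.152],[5.2,43.9,-2],1]]'
python3 -m pendant '[[[0,0,0],[0,0,0],1],[[0,0,0],[0,0,0],1]]'
python3 - <<'E'
from h import *
a=save("top","a9");b=save("side","b9")
cv2.imwrite("pics/ab9.png",cv2.cvtColor(np.hstack([cv2.resize(a[170:320,90:290],(400,300)),cv2.resize(b[190:390,180:380],(390,300))]),4))
E
```

```text
time_s: 36.42
tcp_pos: [495.3, 156.5, 273.6]
orientation: [-2.133, -2.304, 0.006]
force: [0.2, -0.6, -1.2]
opening: 58.9
grip_force: 64.7
time_s: 36.67
tcp_pos: [496.6, 155.8, 276.5]
orientation: [2.136, 2.303, 0.001]
force: [0.6, 0.6, -1.7]
opening: 58.7
grip_force: 64.7
```

View pics/ab9.png

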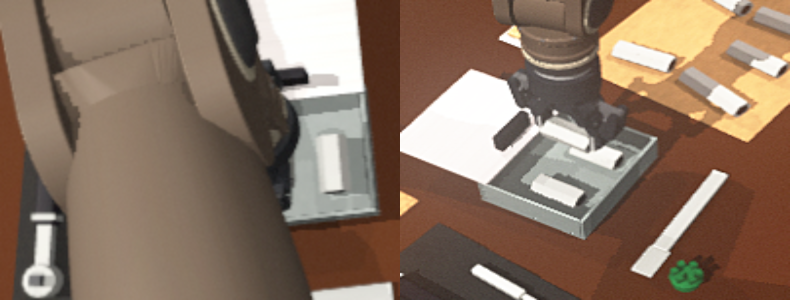

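The two placed sleeves lie flat at either side of the tin, and the third is held between them in the clear middle. I lower it.

```bash
python3 -m pendant '[[[0,0,0],[0,0,-4],1],[[0,0,0],[0,0,-7.5],1],[[0,0,0],[0,0,-9],1],[[0,0,0],[0,0,-9.6],1],[[0,0,0],[0,0,-9.6],1]]'
```

```text
time_s: 37.4
tcp_pos: [496.8, 156.3, 180.7]
orientation: [2.135, 2.304, 0.001]
force: [0.3, 0.0, -0.2]
opening: 59.1
grip_force: 65.0
```

```bash
python3 -m pendant '[[[0,0,0],[0,0,-0.1],-0.76],[[0,0,0],[0,0,-0.1],-0.76],[[0,0,0],[0,0,-0.1],-0.76],[[0,0,0],[0,0,4],-0.76],[[0,0,0],[0,0,9],-0.76],[[0,0,0],[-12,-12,16],-0.3],[[0,0,0],[-12,-20,16],-0.3],[[0,0,0],[-14,-24,16],-0.3]]'
python3 - <<'E'
from h import *
a=save("top","a10");b=save("side","b10")
cv2.imwrite("pics/ab10.png",cv2.cvtColor(np.hstack([cv2.resize(a[170:320,90:290],(400,300)),cv2.resize(b[190:390,180:380],(390,300))]),4))
E
```

```text
time_s: 38.4
tcp_pos: [400.2, 5.3, 322.2]
orientation: [2.132, 2.305, 0.002]
force: [1.3, -0.0, 0.0]
opening: 55.3
grip_force: 0.0
```

View pics/ab10.png

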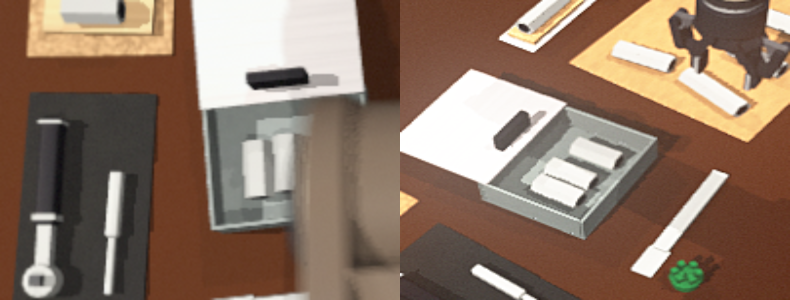

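All three shorts lie flat in the tin. Now I grip the bar at (578,161) to shut the lid.

```bash
python3 -m pendant '[[[0,0,0],[5,5,0],-0.3],[[0,0,0],[10,10,0],-0.3],[[0,0,0],[17.8,15.6,0],-0.3],[[0,0,0],[17.8,15.6,0],-0.3],[[0,0,0],[17.8,15.6,0],-0.3],[[0,0,0],[17.8,15.6,-4],-0.3],[[0,0,0],[17.8,15.6,-4],-0.3],[[0,0,0],[17.8,15.6,-4],-0.3]]'
python3 - <<'E'
from h import *
print(pt("top",228.5,208.5,88))
E
```

```text
time_s: 39.5
tcp_pos: [578.8, 162.0, 282.2]
orientation: [2.136, 2.304, 0.001]
force: [0.3, 0.1, 0.6]
opening: 55.5
grip_force: 0.0
[574.95114212 162.79080152  88.        ]
```

```bash
python3 -m pendant '[[[0,0,0],[0,0,-3],-0.3],[[0,0,0],[0,0,-4.2],-0.3],[[0,0,0],[0,0,-4.2],-0.3],[[0,0,0],[0,0,-4.2],1],[[0,0,0],[0,0,-4.2],1],[[0,0,0],[0,0,-4.2],1],[[0,0,0],[0,0,-4.2],1],[[0,0,0],[0,0,-4.2],1]]'
python3 -m pendant '[[[0,0,0],[-1.5,-0.1,0],1],[[0,0,0],[-3,-0.25,0],1],[[0,0,0],[-4.5,-0.35,0],1],[[0,0,0],[-6,-0.45,0],1],[[0,0,0],[-7.5,-0.6,0],1],[[0,0,0],[-9,-0.7,0],1],[[0,0,0],[-10.5,-0.8,0],1],[[0,0,0],[-11.8,-0.9,0],1],[[0,0,0],[-12.2,-0.95,0],1],[[0,0,0],[-12.2,-0.95,0],1]]'
```

```text
time_s: 40.5
tcp_pos: [579.4, 162.4, 240.1]
orientation: [2.134, 2.304, 0.002]
force: [-1.9, -0.4, 5.0]
opening: 11.1
grip_force: 59.7
time_s: 41.75
tcp_pos: [456.5, 151.9, 240.0]
orientation: [2.134, 2.302, -0.002]
force: [-1.1, -7.1, 10.7]
opening: 10.4
grip_force: 60.5
```

```bash
for i in 1; do python3 -m pendant '[[[0,0,0],[-0.4,-0.03,0],1],[[0,0,0],[-0.4,-0.03,0],1]]'; python3 -m pendant '[[[0,0,0],[-0.3,-0.02,0],1],[[0,0,0],[-0.3,-0.02,0],1]]'; python3 -m pendant '[[[0,0,0],[-0.3,-0.02,0],1],[[0,0,0],[-0.3,-0.02,0],1]]'; done
```

```text
time_s: 42.0
tcp_pos: [453.0, 151.6, 240.0]
orientation: [2.133, 2.301, -0.001]
force: [1.6, -6.7, 8.5]
opening: 10.6
grip_force: 60.3
time_s: 42.25
tcp_pos: [452.0, 151.6, 240.1]
orientation: [2.131, 2.298, 0.005]
force: [13.0, -7.3, 0.3]
opening: 11.0
grip_force: 59.5
time_s: 42.5
tcp_pos: [451.1, 151.6, 240.1]
orientation: [2.129, 2.294, 0.01]
force: [25.0, -6.7, -10.2]
opening: 10.3
grip_force: 59.2
```

Force in x rose to 25 N with the bar at 451, so the lid is at its shut stop. I release, retreat and check.

```bash
python3 -m pendant '[[[0,0,0],[0.3,0,0],0.3],[[0,0,0],[0.3,0,0],-0.3],[[0,0,0],[0.3,0,0],-0.3],[[0,0,0],[0.3,0,5],-0.3],[[0,0,0],[0.3,0,12],-0.3],[[0,0,0],[-6,-6,14],-0.3],[[0,0,0],[-10,-14,14],-0.3],[[0,0,0],[-14,-22,14],-0.3],[[0,0,0],[-14,-28,14],-0.3],[[0,0,0],[-14,-34,14],-0.3]]'
python3 -m pendant '[[[0,0,0],[-2,-6,0],-0.3],[[0,0,0],[-4,-12,0],-0.3],[[0,0,0],[-4,-18,0],-0.3],[[0,0,0],[-4,-18,0],-0.3]]'
python3 - <<'E'
from h import *
a=save("top","a11")
cv2.imwrite("pics/a11c.png",cv2.cvtColor(cv2.resize(a[120:400,80:400],(685,600)),4))
b=cv2.cvtColor(a,cv2.COLOR_RGB2GRAY)
k=np.zeros((480,640),np.uint8);k[258:282,212:256]=(a.max(2)<70)[258:282,212:256]
c=max(cv2.findContours(k,0,1)[0],key=cv2.contourArea);print("bar",cv2.minAreaRect(np.array([pt("top",*p[0],88)[:2] for p in c],np.float32)))
E
```

```text
time_s: 43.75
tcp_pos: [316.3, -120.1, 378.7]
orientation: [2.133, 2.305, 0.001]
force: [1.2, -0.3, 0.2]
opening: 55.0
grip_force: 0.0
time_s: 44.25
tcp_pos: [277.2, -302.1, 377.7]
orientation: [-2.141, -2.297, 0.0]
force: [-0.0, 1.4, -0.5]
opening: 56.0
grip_force: 0.0
bar ((451.51678466796875, 151.6408233642578), (13.059799194335938, 59.14575958251953), 5.7141618728637695)
```

View pics/a11c.png

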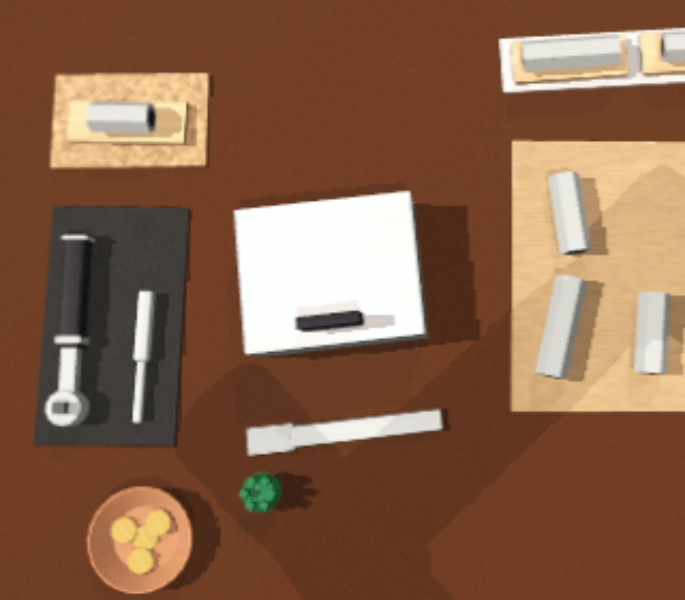

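The lid covers the tin completely. The wrench and punch lie lengthwise on the mat, the bystanders have not moved, and the arm is clear. I hand in.

```bash
python3 -c "
from rig import *
print(close_job())"
```

```text
the job is handed in; nothing more can be done
None
```

The job is handed in, with no verdict returned: all three short sleeves lie flat in the shut tin, the wrench and punch are lengthwise on the tool mat, and the coin dish, crown cap and tire lever look unmoved in the last picture.

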